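# Clear the doorway of the grinder guard and slide its door shut

### The arm

A 6-joint arm with a two-finger parallel gripper is mounted at the origin on the work surface. World frame = base frame: x ahead of the robot, y to its left, z up, the work surface at z = 0. Lengths are in mm, angles in rad, forces in N, time in s.
With the tool pointing down it reaches from about 350 to 775 mm from the base axis. Payload 7.3 kg.
Tool frame: the origin (TCP) lies at the centre of the arm's flange, where the gripper is bolted on; the fingertips stand 178 mm ahead of it and the grasp point (between the pads) lies 159 mm ahead of it; z points along the fingers, y is the direction in which the jaws open and shut (so a half turn about z gives the same grasp; the last joint's range is limited). The gripper opens to 92 mm and grips with 3 to 60 N. Pads are 19 mm wide; open, the fingers measure 130 mm over their backs; the gripper's body (75 mm by 190 mm) begins 47 mm behind the grasp point.
Start: joints at [1.125, 0.342, 1.524, -0, 1.275, -0.146], TCP at [155.026, 501.592, 404.741] pointing down, gripper open.
Joint ranges: [-2.53, 2.53], [-0.77, 2.02], [0.04, 2.7], [-1, 4.14], [0.28, 2.66], [-3.11, 3.11]. Speed limits (rad/s): [2.57, 2.57, 3.14, 3.14, 3.14, 3.14].

### API

Orientations are given as [roll, pitch, yaw] about the fixed x, y, z axes, in that order (R = Rz(yaw) Ry(pitch) Rx(roll)).
In Python, from plant import get_obs, capture, close_job gives the robot as it stands. The module is installed in compiled form; this text tells all that it offers.
- The arm moves only by the shell command python3 -m pendant 'ROWS'. ROWS is JSON, a list of rows, each a list of 3 entries, a list of its own where there are three numbers: the shift along the tool's x, y, z in m, then the turn, a rotation vector about the tool's x, y, z in rad, then the finger opening in m, from 0 to 0.0918. In form: [[[tx, ty, tz], [wx, wy, wz], fingers], ...]. A call has 1 to 10 rows; each row is the pose to reach, as a shift and turn from the pose commanded when the call began, along the tool's axes at that moment; what a row does not reach only later rows make up. A row lasts 1/12 s, in which the tool goes at most 41.7 mm and 7.16 degrees, less where a joint would pass 70% of its speed; a pose out of reach is approached as far as the arm can. A call with a gripper value outside its range is refused whole. The fingers move at their own pace and stop on an object; the grip force is fixed at half the most. Time passes only in rows, so rows that repeat a pose let the fingers close. It gives the time, the measured TCP pose, the force and the opening at its end, in the units of the state.
- get_obs(): the state, without advancing time (a new reading comes with each control period).
- capture(name): name is "scene" or "top" or "wrist"; returns a dict with "color" (480x640x3 uint8, red, green, blue), "mtx" (3x3 intrinsics, pixels), "rvec" (rotation vector, rad) and "tvec" (3), from world to camera coordinates, as OpenCV has them. Camera axes: x right, y down, z forward; pixel columns grow to the right and rows downward; lengths in mm; the calibration is good to about 2 mm. The wrist camera is an equidistant fisheye: a pixel r from the principal point sees the ray r / f radians off the axis. A picture is of the moment at which its call begins. There is no depth.
- close_job(): hands the job in, once; it reports no verdict.
The state is a dict: "time": time; "joint_positions": joint angles; "dq": joint speeds; "tau": joint torques, N m; "tool_pos": TCP position; "tcp_rot": TCP orientation; "contact_force": force on the tool from outside, world axes, zero at the start; "moment": the same for the moment, N m; "grip_width": finger opening in mm.
Only numpy, scipy, OpenCV 4.12 (cv2) and the standard library are available. Lean on these libraries where they do the work, as an engineer would, in place of code of your own. Each camera call takes 0.05 s, during which the arm holds its last target. There are 200 camera calls.

### The job

Three slag chips lie in the open doorway of the bench grinder's guard: reach in under the door track with the scraper block in the gripper and draw all of them out over the front edge of the base board onto the bench, without touching them with the fingers. Put the scraper back down on the bench in front of the guard, and push the sliding door along its track fully home against the frame without slamming it. Leave the spray can, the wrench and the cardboard box where they are.

Things in the scene. Friction and masses are not known exactly. Their poses are not given: they have to be found in the camera images.
- guard: Clear-paned guard of 30 mm aluminium profile round a bench grinder, 640 mm wide, open at top and rear, fixed. Origin: bench level, middle of its width, in the door's centre plane. x points from the front (robot side) into the guard, y along the door track, z up. Doorway: y -280 (frame post) to -15 mm (middle post); a fixed pane from y 15 to 280. The grinder starts at x 70 mm.
- sill (a point): Middle of the doorway's front edge on the plywood base board: guard x -42, y -147.5, 30 mm above the bench. The board's top is flat and smooth, with no raised track, and runs from this edge (straight, along guard y, full width) back into the guard; in front of the edge it drops 30 mm to the bench.
- track (a point): Middle of the front lower edge of the door track housing above the doorway: guard x -30, y -147.5, 310 mm above the bench. The housing and beam cross the whole width, from this edge 74 mm back and 45 mm up, so anything reaching into the doorway or to the handle from above must lean back towards the front, about 40 degrees from vertical.
- door (a joint): Top-hung sliding door: opening in m. 0 = closed, its edge against the frame post at guard y -280 mm; it opens along guard +y, up to 0.28, and closes along -y. Framed clear panel 295 mm wide, 20 mm thick, from 34 to 306 mm above the bench; its leading edge is at guard y = -280 mm + opening. It stays where left; moving it takes about 3 N plus 6 N per m/s.
- handle (a point): Middle of the upright round bar (14 mm thick, from 115 to 235 mm above the bench, this point at 175) of the black handle on the front of the door. The bar's axis is 42 mm in front of the door face (gap behind it 32 mm) and 35 mm from the door's leading edge, on the guard's +y side of that edge.
- scraper: Beech scraper block standing upright on the bench: foot 30 mm (x) by 140 mm (y) by 28 mm high with a steel strip under it, and in its middle an upright grip 28 mm (x) by 38 mm (y) reaching from 28 to 105 mm above its underside. Origin: centre of the underside; z up through the grip. About 0.3 kg.
- chip_a: Dark slag chip, 24 x 16 mm, 12 mm high, about 14 g, lying in the open doorway on the base board; origin: centre of its underside.
- chip_b: Dark slag chip, 22 x 18 mm, 12 mm high, about 14 g, lying in the open doorway on the base board; origin: centre of its underside.
- chip_c: Dark slag chip, 20 x 17 mm, 12 mm high, about 14 g, lying in the open doorway on the base board; origin: centre of its underside.
- spray_can: Bystander: upright spray can, 66 mm across, 200 mm high; origin: centre of its underside.
- wrench: Bystander: steel wrench 200 mm long lying flat along its x axis; origin: centre of its underside.
- disc_box: Bystander: cardboard box 100 x 100 x 45 mm; origin: centre of its underside.
Mind the look-alikes: they are no part of the job. Several things have the shape of the scraper; the one meant has the colours described above.

How it is judged (in metres and radians):
On the way, in this order (a step that is already met when the one before it is completed fails the run):
1. the scraper block is held in the doorway, over the base board (x of scraper in the frame of guard above -0.01 m and contact force between the fingers and scraper above 1 N), for 0.1 s.
2. all three chips are off the base board, in front of it on the bench (height (world z) of each of chip_a, chip_b, chip_c below 0.026 m and x of each of chip_a, chip_b, chip_c in the frame of guard below -0.035 m), for 0.2 s.
At the end, for the whole second after the job is handed in: The door is closed against the frame (opening under 5 mm), the three chips lie on the bench in front of the base board (none left on it), and the scraper block rests on the bench in front of the guard, let go and still (all of step 2 and value of joint door below 0.005 m and height (world z) of scraper below 0.025 m and linear speed of scraper below 0.02 m/s and x of scraper in the frame of guard below -0.03 m); the robot touches nothing.
It fails at once if the fingers touch a chip (over 3 N) (contact force between the fingers and chip_a above 3 N or contact force between the fingers and chip_b above 3 N or contact force between the fingers and chip_c above 3 N).
It fails at once if the door is slammed (closing faster than 0.4 m/s) (velocity of joint door below -0.4 m/s).
It fails at once if a bystander is moved by more than 30 mm (distance of any of spray_can, wrench, disc_box from where it was at the start of the episode above 0.03 m).
It also fails if it takes over 64 s, if anything falls off the work surface, if the arm or the gripper's body presses on something with over 40 N, if the wrist force passes 120 N, or if a joint passes its speed limit or range.

## Working session

There is one attempt and no reset: what is moved stays moved. The work goes in short steps, Python scripts to look and compute and a shell command to move; the robot and the scene stay as the last step left them, time stands still between calls to the robot, and variables do not carry over. Pictures are saved under pics/ and viewed, about 8 in all and at most 12, crops included, and the job is handed in when it is done.

```bash
mkdir -p pics
cat > h.py <<'E'
import numpy as np, cv2
from plant import get_obs, capture
from scipy.spatial.transform import Rotation as R
def snap(n,f):
    c=capture(n); cv2.imwrite(f'pics/{f}.png',c['color'][:,:,::-1]); np.savez(f'pics/{f}.npz',**c); return c
def load(f): return dict(np.load(f'pics/{f}.npz'))
def cam(c):
    Rm=cv2.Rodrigues(np.array(c['rvec'],float))[0]; t=np.array(c['tvec'],float).ravel(); return Rm,t
def ray(c,u,v,fish=False):
    K=c['mtx'];Rm,t=cam(c)
    d=np.array([(u-K[0,2])/K[0,0],(v-K[1,2])/K[1,1],1.])
    if fish:
        r=np.hypot(d[0],d[1]); d=np.array([d[0]/r*np.sin(r),d[1]/r*np.sin(r),np.cos(r)]) if r>0 else d
    return -Rm.T@t, Rm.T@d/np.linalg.norm(d)
def onz(c,u,v,z,fish=False):
    o,d=ray(c,u,v,fish); return o+d*(z-o[2])/d[2]
def proj(c,p,fish=False):
    K=c['mtx'];Rm,t=cam(c); q=Rm@np.array(p,float)+t
    if fish:
        r=np.hypot(q[0],q[1]); th=np.arctan2(r,q[2]); x=q[:2]/r*th
    else: x=q[:2]/q[2]
    return np.array([K[0,0]*x[0]+K[0,2],K[1,1]*x[1]+K[1,2]])
E
python3 - <<'E'
from h import *
import plant
for n in ['scene','top','wrist']:
    c=snap(n,n+'0'); o,d=ray(c,320,240); print(n,o.round(),d.round(2),c['mtx'][0,0])
print(get_obs())
E
```

```text
scene [ 497. -643. 1171.] [-0.01  0.62 -0.79] 476.8823072143404
top [ 210.   82. 1810.] [ 0.18 -0.01 -0.98] 557.6051810996688
wrist [ 91. 521. 384.] [ 0.26 -0.08 -0.96] 371.64829954431775
{'time': 0.15, 'joint_positions': array([ 1.12503796e+00,  3.42574522e-01,  1.52477545e+00, -1.75039292e-05,
        1.27541484e+00, -1.45981347e-01]), 'dq': array([-0.00022797, -0.0013738 , -0.00377835, -0.00088534, -0.00107371,
       -0.00017694]), 'tau': array([ 1.63922228e-03, -4.31465220e+01, -2.44351047e+01,  7.16911163e-02,
        5.36721060e-02, -5.42511998e-05]), 'tool_pos': array([154.96700223, 501.50938975, 404.20607513]), 'tcp_rot': array([-3.14043052e+00, -1.53945019e-04,  2.84182065e+00]), 'contact_force': array([ 0.514304  , -0.27602639,  0.20844178]), 'moment': array([-0.01646585,  0.03057707,  0.03066111]), 'grip_width': 91.55075078287521}
```

View pics/scene0.png

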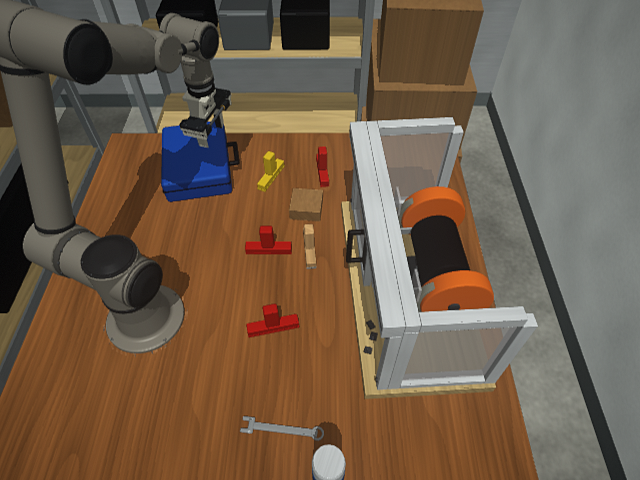

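View pics/top0.png

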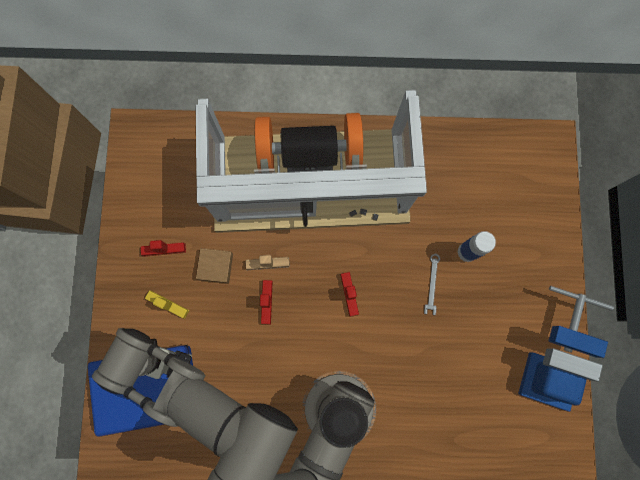

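Scene view: the beech scraper is at (310,245) in scene and (267,263) in top. The look-alikes are red at scene (267,240), (272,320), (323,167) and yellow at (270,170). The chips are near scene (371,324), (373,336), (368,350). Only the (267,263) block is beech-coloured, so I'll confirm it in an enlarged crop.

Run:
```python
from h import *
t=load('top0'); s=load('scene0')
a=cv2.resize(t['color'][165:285,195:435],None,fx=3.2,fy=3.2,interpolation=cv2.INTER_CUBIC)   #768x384
b=cv2.resize(s['color'][195:405,290:440],None,fx=2,fy=2)
cv2.imwrite('pics/cropA.png',a[:,:,::-1])
cv2.imwrite('pics/cropB.png',cv2.resize(s['color'][200:400,290:490],None,fx=3,fy=3,interpolation=cv2.INTER_CUBIC)[:,:,::-1])
```

```text
(no output)
```

View pics/cropA.png

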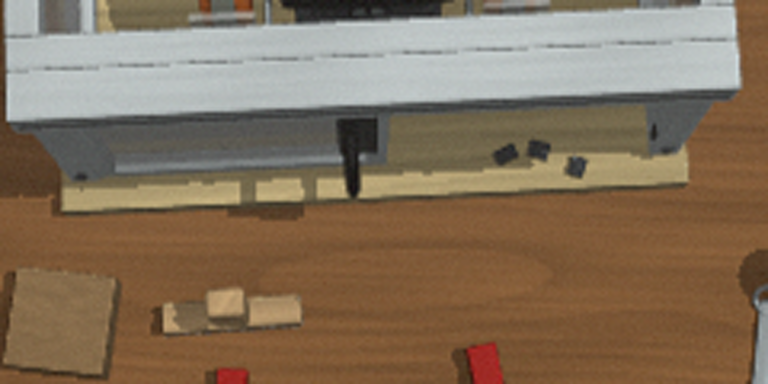

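View pics/cropB.png

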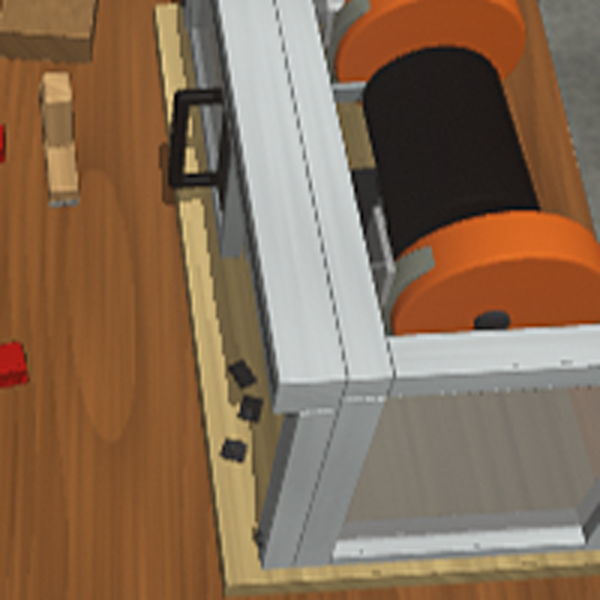

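The beech block with the steel strip, crop A (230,310), is the scraper. Chips are in crop A at (506,154), (539,149), (577,167), and the handle is at (352,195). Now the metrics.

Run:
```python
from h import *
t=load('top0'); s=load('scene0')
A=lambda u,v:(195+u/3.2-.34,165+v/3.2-.34); B=lambda u,v:(290+u/3-.33,200+v/3-.33)
print('board bottom edge top view z0',onz(t,*A(62,212),0).round(),onz(t,*A(688,186),0).round())
print('scene z30',onz(s,*B(157,35),30).round(),onz(s,*B(226,588),30).round(),'z0 corner', onz(s,*B(230,595),0).round())
for n,p,q in [('cl',(506,154),(242,374)),('cm',(539,149),(250,408)),('cr',(577,167),(234,450))]:
    print(n,onz(t,*A(*p),36).round(),onz(s,*B(*q),36).round())
# beam front-top edge z=355 corners
print('beam top front',onz(t,*A(5,120),310).round(),onz(t,*A(738,95),310).round())
# scraper beech mask
for n,c,(x0,x1,y0,y1) in [('top',t,(240,295,250,275)),('scene',s,(300,320,220,272))]:
    hsv=cv2.cvtColor(c['color'][y0:y1,x0:x1],cv2.COLOR_RGB2HSV)
    print(n,hsv[::6,::6].tolist() if 0 else '')
print('scr top: foot L,R lower edge z0',onz(t,*A(164,334),0).round(),onz(t,*A(301,327),0).round(),'upper z28',onz(t,*A(162,305),28).round(),onz(t,*A(299,294),28).round(),'grip top z105',onz(t,*A(225,301),105).round())
print('scr scene foot near end lower corners z28',onz(s,*B(50,196),28).round(),onz(s,*B(78,193),28).round(),'grip top', onz(s,*B(56,80),105).round())
print('handle scene bottom z115',onz(s,*B(182,184),115).round(),'top',onz(s,*B(182,95),235).round(),'topview bar top z235',onz(t,*A(352,196),115).round())
print('box',onz(t,*A(60,322),45).round(),'can top',onz(t,485,242,200).round())
```

```text
board bottom edge top view z0 [558. 418.   0.] [ 602. -229.    0.]
scene z30 [557. 370.  30.] [ 601. -226.   30.] z0 corner [ 606. -220.    0.]
cl [622. -37.  36.] [624. -35.  36.]
cm [629. -70.  36.] [629. -68.  36.]
cr [ 611. -109.   36.] [ 613. -108.   36.]
beam top front [578. 414. 310.] [ 616. -219.  310.]
top 
scene 
scr top: foot L,R lower edge z0 [434. 307.   0.] [444. 168.   0.] upper z28 [460. 307.  28.] [474. 170.  28.] grip top z105 [454. 237. 105.]
scr scene foot near end lower corners z28 [449. 162.  28.] [476. 166.  28.] grip top [454. 245. 105.]
handle scene bottom z115 [572. 115. 115.] top [566. 121. 235.] topview bar top z235 [559. 117. 115.]
box [438. 406.  45.] can top [ 506. -416.  200.]
```

```bash
cat >> h.py <<'E'
O=np.array([622.,97.4,0]); GY=0.068
Rg=R.from_euler('z',GY).as_matrix()
def g2w(p): return O+Rg@np.array(p,float)
def w2g(p): return Rg.T@(np.array(p,float)-O)
def target(P,yaw,tilt=np.radians(40)):
    z=R.from_euler('z',yaw).apply([np.sin(tilt),0,-np.cos(tilt)]); y=R.from_euler('z',yaw).apply([0,1,0])
    M=np.c_[np.cross(y,z),y,z]; return np.array(P)-159*z,M
def rel(P,yaw,tilt=np.radians(40)):
    o=get_obs(); M0=R.from_euler('xyz',o['tcp_rot']).as_matrix(); T,M=target(P,yaw,tilt)
    d=M0.T@(T-o['tool_pos'])/1000; w=R.from_matrix(M0.T@M).as_rotvec()
    print('shift',d.round(4),'turn',w.round(3),'rows',round(max(np.linalg.norm(d)/.0417,np.linalg.norm(w)/.125),1)); 
def state():
    o=get_obs(); M0=R.from_euler('xyz',o['tcp_rot']).as_matrix(); P=o['tool_pos']+159*M0[:,2]
    print('t',round(o['time'],2),'P',P.round(1),'g',w2g(P).round(1),'z',M0[:,2].round(3),'y',M0[:,1].round(3),'F',o['contact_force'].round(1),'w',round(o['grip_width'],1))
E
python3 -c "
from h import *
rel([454,238,185],.08); state()
t=load('top0')
for p in [(265,300),(349,294),(433,285)]: print(onz(t,*p,28).round())"
```

```text
shift [-0.2686 -0.2012  0.0976] turn [-0.134 -0.69  -0.364] rows 8.4
t 0.15 P [154.9 501.3 245.2] g [-438.6  434.7  245.2] z [-0.    -0.001 -1.   ] y [ 0.295  0.955 -0.001] F [ 0.5 -0.3  0.2] w 91.6
[333. 239.  28.]
[358. -29.  28.]
[ 393. -298.   28.]
```

```bash
python3 -m pendant '[[[-0.2686,-0.2012,0.0976],[-0.134,-0.69,-0.364],0.0918],[[-0.2686,-0.2012,0.0976],[-0.134,-0.69,-0.364],0.0918],[[-0.2686,-0.2012,0.0976],[-0.134,-0.69,-0.364],0.0918],[[-0.2686,-0.2012,0.0976],[-0.134,-0.69,-0.364],0.0918],[[-0.2686,-0.2012,0.0976],[-0.134,-0.69,-0.364],0.0918],[[-0.2686,-0.2012,0.0976],[-0.134,-0.69,-0.364],0.0918],[[-0.2686,-0.2012,0.0976],[-0.134,-0.69,-0.364],0.0918],[[-0.2686,-0.2012,0.0976],[-0.134,-0.69,-0.364],0.0918],[[-0.2686,-0.2012,0.0976],[-0.134,-0.69,-0.364],0.0918],[[-0.2686,-0.2012,0.0976],[-0.134,-0.69,-0.364],0.0918]]'
python3 -c "
from h import *
state(); rel([454,238,80],.08); c=snap('wrist','w1'); print(proj(c,[454,238,105],True),proj(c,[454,238,0],True))"
```

```text
time: 0.98
tool_pos: [357.3, 225.8, 314.7]
tcp_rot: [3.141, 0.684, -3.067]
contact_force: [0.6, -0.3, -0.1]
grip_width: 91.7
t 0.98 P [457.4 233.4 191.5] g [-155.   146.8  191.5] z [ 0.63   0.048 -0.775] y [-0.075  0.997  0.001] F [ 0.6 -0.3 -0.1] w 91.7
shift [0.0751 0.0044 0.0845] turn [-0.003 -0.014 -0.004] rows 2.7
[330.92494723 155.89491935] [328.00085484  65.39335642]
```

View pics/w1.png

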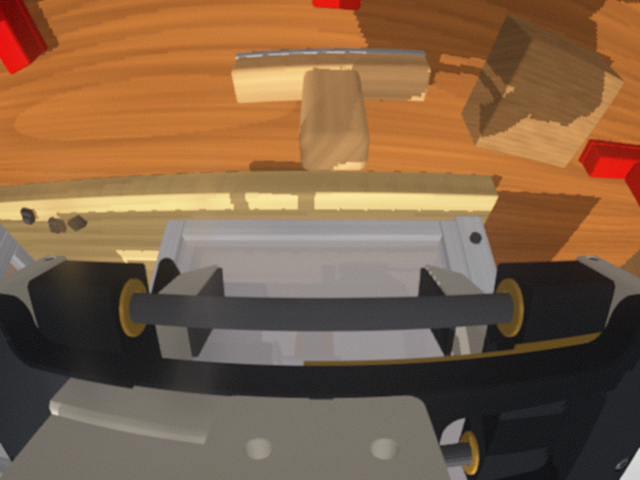

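The wrist view shows the scraper's grip top at (333,165), against a predicted (331,156). That confirms it, so I go down and grip.

```bash
python3 -m pendant '[[[0.0751,0.0044,0.0845],[-0.003,-0.014,-0.004],0.0918],[[0.0751,0.0044,0.0845],[-0.003,-0.014,-0.004],0.0918],[[0.0751,0.0044,0.0845],[-0.003,-0.014,-0.004],0.0918],[[0.0751,0.0044,0.0845],[-0.003,-0.014,-0.004],0.0918],[[0.0751,0.0044,0.0845],[-0.003,-0.014,-0.004],0.0918],[[0.0751,0.0044,0.0845],[-0.003,-0.014,-0.004],0.01],[[0.0751,0.0044,0.0845],[-0.003,-0.014,-0.004],0.01],[[0.0751,0.0044,0.0845],[-0.003,-0.014,-0.004],0.01],[[0.0751,0.0044,0.0845],[-0.003,-0.014,-0.004],0.01],[[0.0751,0.0044,0.0845],[-0.003,-0.014,-0.004],0.01]]'
python3 -m pendant '[[[0,0,0],[0,0,0],0.01],[[0,0,0],[0,0,0],0.01],[[0,0,0],[0,0,0],0.01],[[0,0,0],[0,0,0],0.01]]'
python3 -c "
from h import *
state(); rel([455,200,190],.068)"
```

```text
time: 1.87
tool_pos: [383.4, 250.6, 288.6]
tcp_rot: [-3.141, 0.646, -3.057]
contact_force: [0.7, 0.2, -0.2]
grip_width: 63.1
time: 2.2
tool_pos: [383.5, 250.6, 288.5]
tcp_rot: [-3.141, 0.646, -3.057]
contact_force: [1.0, -0.2, -0.3]
grip_width: 36.1
t 2.2 P [478.9 258.6 161.5] g [-131.8  170.6  161.5] z [ 0.6    0.05  -0.798] y [-0.084  0.996 -0.   ] F [ 1.  -0.2 -0.3] w 36.1
shift [ 0.0141 -0.0548 -0.0398] turn [ 0.01  -0.052  0.013] rows 1.7
```

```bash
python3 -c "
from h import *
state(); o=get_obs(); print(o['joint_positions'].round(3), o['tcp_rot'])"
```

```text
t 2.2 P [478.9 258.6 161.5] g [-131.8  170.6  161.5] z [ 0.6    0.05  -0.798] y [-0.084  0.996 -0.   ] F [ 1.  -0.2 -0.3] w 36.1
[ 0.484  0.299  2.078 -0.996  0.283 -0.269] [-3.14124592  0.64609931 -3.0572079 ]
```

The arm stopped at its j4/j5 limits, above the block. I'll log another pose or two and fit the arm's kinematics so I can choose feasible grasps.

```bash
cat >> h.py <<'E'
import json
def log():
    o=get_obs(); open('log.txt','a').write(json.dumps([o['joint_positions'].tolist(),o['tool_pos'].tolist(),o['tcp_rot'].tolist()])+'\n')
E
python3 -c "
from h import *
open('log.txt','a').write(json.dumps([[1.12503796,.342574522,1.524775452,-1.75e-5,1.275414,-.145981347],[154.967,501.509,404.206],[-3.14043,-.000154,2.84182]])+'\n');log()"
python3 -m pendant '[[[0.05,-0.03,-0.03],[0,0.2,0.2],0.0918],[[0.05,-0.03,-0.03],[0,0.2,0.2],0.0918],[[0.05,-0.03,-0.03],[0,0.2,0.2],0.0918],[[0.05,-0.03,-0.03],[0,0.2,0.2],0.0918]]'
python3 -c "
from h import *
log()"
python3 -m pendant '[[[0,-0.06,-0.03],[0.3,0.2,-0.2],0.0918],[[0,-0.06,-0.03],[0.3,0.2,-0.2],0.0918],[[0,-0.06,-0.03],[0.3,0.2,-0.2],0.0918],[[0,-0.06,-0.03],[0.3,0.2,-0.2],0.0918],[[0,-0.06,-0.03],[0.3,0.2,-0.2],0.0918]]'
cat > fit.py <<'E'
from h import *
from scipy.optimize import least_squares
def fk(q,p):
    d1,e,L2,a3,L3,d6,c6=p[:7]
    A=R.from_euler('z',q[0]); S=lambda a:R.from_euler('y',a)
    up=A*S(q[1]); fo=up*S(q[2]); w4=fo*R.from_euler('z',p[7]*q[3]); w5=w4*S(q[4]); w6=w5*R.from_euler('z',p[8]*q[5]+c6)
    x=np.array([0,0,d1])+A.apply([p[9],e,0])+up.apply([0,0,L2])+fo.apply([a3,0,L3])+w5.apply([0,0,d6])
    return x,w6
if __name__=='__main__':
    log(); D=[json.loads(l) for l in open('log.txt')]
    best=None
    for s4 in(1,-1):
     for s6 in (1,-1):
      for c6 in (0,np.pi/2,np.pi,-np.pi/2):
        def res(p):
            r=[]
            for q,t,a in D:
                x,M=fk(q,[*p[:6],c6,s4,s6,p[6]]); r+=list((x-t)/1000)+list((M.inv()*R.from_euler('xyz',a)).as_rotvec())
            return r
        f=least_squares(res,[200,76,380,0,380,80,0])
        if best is None or f.cost<best[0]: best=(f.cost,[*f.x[:6],c6,s4,s6,f.x[6]],f.fun)
    print(best[0],np.round(best[1],2),np.abs(best[2]).max()); np.save('kin.npy',best[1])
E
python3 fit.py; cat log.txt
```

```text
time: 2.53
tool_pos: [326.7, 215.1, 282.0]
tcp_rot: [3.027, 0.429, 3.003]
contact_force: [0.2, 0.6, 1.5]
grip_width: 58.3
time: 2.95
tool_pos: [310.5, 154.8, 303.4]
tcp_rot: [-2.889, 0.221, -3.081]
contact_force: [1.4, 1.4, -0.7]
grip_width: 90.0
1.161069058502459e-12 [222.9   76.4  506.2   46.5  379.6  140.08   1.57   1.     1.    -0.  ] 1.3571305258356179e-06
[[1.12503796, 0.342574522, 1.524775452, -1.75e-05, 1.275414, -0.145981347], [154.967, 501.509, 404.206], [-3.14043, -0.000154, 2.84182]]
[[0.4835856602947746, 0.2994777183813684, 2.078124447921152, -0.9956800290477713, 0.28302424747538735, -0.2688822242359814], [383.50743341669175, 250.62684862864043, 288.4522719551433], [-3.141245919977537, 0.6460993059526055, -3.057207903823826]]
[[0.4319258368547644, 0.20863646412975265, 2.183435895014188, -0.3820632209680446, 0.3473464551035889, -0.6916364148490924], [326.71161375673074, 215.14885439349902, 282.00772104419866], [3.0271062975066063, 0.4288505030470873, 3.003111545871969]]
[[0.363961060553919, 0.1495757965986308, 2.150775548114235, -0.4539842099417844, 0.7600798314516103, -0.9198302454089946], [310.5444535196326, 154.75911276863062, 303.43364721034163], [-2.8887235328297662, 0.22084966787892957, -3.081262320954393]]
```

```bash
cat > ik.py <<'E'
from fit import *
K=np.load('kin.npy')
lo=np.array([-2.53,-.77,.04,-1,.28,-3.11])+.03; hi=np.array([2.53,2.02,2.7,4.14,2.66,3.11])-.03
rng=np.random.default_rng(0); seeds=[rng.uniform(lo,hi) for _ in range(12)]
seeds+= [np.clip([.4,.5,1.8,a,.6,b],lo,hi) for a in (-.5,0,.5,3) for b in (-1,1)]
def ik(P,yaw,tilt,q0=None,flip=False):
    T,M=target(P,yaw,np.radians(tilt)); M=R.from_matrix(M)
    if flip: M=M*R.from_euler('z',np.pi)
    def res(q):
        x,W=fk(q,K); return [*(x-T)/300,*(W.inv()*M).as_rotvec()]
    b=None
    for s in ([q0] if q0 is not None else seeds):
        f=least_squares(res,np.clip(s,lo+1e-3,hi-1e-3),bounds=(lo,hi),max_nfev=60)
        if b is None or f.cost<b.cost: b=f
        if b.cost<1e-8: break
    return b.x,b.cost
E
python3 - <<'E'
from ik import *
for nm,P,yaw in [('pick',[454,238,75],.08),('pick.3',[454,238,75],.3),('door',g2w([35,-168,110]),.068),('door.out',g2w([-60,-168,110]),.068),('front',g2w([-160,-168,80]),.068),('hclosed',g2w([-52,-230,175]),.068),('hopen',g2w([-52,50,175]),.068)]:
    for tilt in (0,20,30,40,48):
        q,c=ik(P,yaw,tilt); print(nm,tilt,'ok' if c<1e-6 else 'NO %.4f'%c,q.round(2))
E
```

```text
pick 0 ok [ 0.33  0.53  1.77  0.    0.84 -1.32]
pick 20 ok [ 0.4   0.43  2.03 -0.31  0.36 -0.98]
pick 30 NO 0.0045 [ 0.48  0.42  2.11 -0.97  0.31 -0.26]
pick 40 ok [0.48 0.48 2.27 3.92 0.36 1.14]
pick 48 ok [0.52 0.55 2.35 3.71 0.62 1.39]
pick.3 0 ok [ 0.33  0.53  1.77 -0.    0.84 -1.54]
pick.3 20 ok [ 0.34  0.42  2.05 -0.05  0.31 -1.49]
pick.3 30 NO 0.0148 [0.34 0.5  2.3  3.21 0.31 1.53]
pick.3 40 ok [0.35 0.46 2.32 3.25 0.34 1.51]
pick.3 48 ok [0.36 0.54 2.41 3.21 0.65 1.55]
door 0 ok [-0.22  0.73  1.25  0.    1.17 -1.85]
door 20 ok [-0.27  0.59  1.59  0.19  0.64 -2.04]
door 30 ok [-0.3   0.55  1.74  0.48  0.4  -2.33]
door 40 NO 0.0009 [-0.35  0.54  1.87  1.32  0.31  3.08]
door 48 ok [-0.35  0.57  1.97  2.11  0.36  2.28]
door.out 0 ok [-0.26  0.57  1.55  0.    1.02 -1.9 ]
door.out 20 ok [-0.33  0.45  1.85  0.26  0.53 -2.18]
door.out 30 ok [-0.37  0.43  1.99  0.74  0.32 -2.67]
door.out 40 ok [-0.42  0.44  2.12  1.74  0.31  2.58]
door.out 48 ok [-0.46  0.48  2.22  2.23  0.49  2.05]
front 0 ok [-0.33  0.47  1.85  0.    0.81 -1.97]
front 20 ok [-0.43  0.38  2.13  0.48  0.37 -2.5 ]
front 30 NO 0.0003 [-0.52  0.37  2.26  1.36  0.31  2.83]
front 40 ok [-0.58  0.43  2.39  2.12  0.47  2.01]
front 48 ok [-0.65  0.52  2.48  2.32  0.74  1.71]
hclosed 0 ok [-0.35  0.54  1.41 -0.    1.19 -1.99]
hclosed 20 ok [-0.44  0.4   1.71  0.25  0.74 -2.24]
hclosed 30 ok [-0.49  0.36  1.85  0.54  0.54 -2.54]
hclosed 40 NO 0.0000 [-0.54  0.34  1.98  1.06  0.43 -3.08]
hclosed 48 ok [-0.59  0.36  2.08  1.62  0.47  2.61]
hopen 0 ok [ 0.12  0.51  1.46 -0.    1.17 -1.52]
hopen 20 ok [ 0.13  0.36  1.76 -0.03  0.67 -1.49]
hopen 30 ok [ 0.13  0.32  1.91 -0.09  0.39 -1.43]
hopen 40 NO 0.0084 [ 0.17  0.29  1.97 -0.31  0.31 -1.19]
hopen 48 NO 0.0027 [0.15 0.36 2.19 3.39 0.31 1.39]
```

```bash
cat > swing.py <<'E'
from ik import *
def rows(q0,q1,n,k0,k1,N=None):
    "rows k0..k1 of n-step joint interpolation as shift/turn from step k0's pose"
    x0,M0=fk(q0+(q1-q0)*k0/n,K); out=[]
    for k in range(k0+1,k1+1):
        x,M=fk(q0+(q1-q0)*k/n,K); out.append([(M0.inv().apply(x-x0)/1000).round(3).tolist(),(M0.inv()*M).as_rotvec().round(3).tolist(),0.0918])
    print(json.dumps(out).replace(' ',''))
if __name__=='__main__':
    q0=get_obs()['joint_positions']; np.save('q0.npy',q0)
    for t in (44,48,52):
        for P in ([454,238,78],[454,238,185],[450,200,185]):
            q,c=ik(P,.08,t,flip=True); print(t,P,c<1e-6,q.round(2))
    q1,c=ik([454,238,185],.08,48,flip=True); np.save('q1.npy',q1)
    for k in range(0,33,4):
        x,M=fk(q0+(q1-q0)*k/32,K); z=M.apply([0,0,1]); print(k,x.round(),(x+178*z).round(), z.round(2))
E
python3 swing.py
```

```text
44 [454, 238, 78] True [ 0.5   0.5   2.31  3.8   0.48 -1.86]
44 [454, 238, 185] False [ 0.47  0.25  2.27  4.11  0.31 -2.24]
44 [450, 200, 185] False [ 0.41  0.21  2.31  4.11  0.31 -2.29]
48 [454, 238, 78] True [ 0.52  0.54  2.35  3.72  0.61 -1.76]
48 [454, 238, 185] False [ 0.5   0.25  2.28  4.11  0.35 -2.23]
48 [450, 200, 185] False [ 0.41  0.19  2.32  4.07  0.31 -2.25]
52 [454, 238, 78] True [ 0.54  0.59  2.38  3.67  0.76 -1.68]
52 [454, 238, 185] True [ 0.54  0.26  2.3   4.08  0.44 -2.17]
52 [450, 200, 185] True [ 0.42  0.22  2.37  3.85  0.42 -2.02]
0 [311. 155. 303.] [351. 113. 135.] [ 0.23 -0.24 -0.94]
4 [284. 207. 289.] [296. 227. 113.] [ 0.07  0.11 -0.99]
8 [276. 258. 295.] [287. 337. 136.] [ 0.06  0.44 -0.89]
12 [288. 293. 312.] [320. 412. 184.] [ 0.18  0.67 -0.72]
16 [312. 306. 329.] [382. 438. 232.] [ 0.39  0.74 -0.54]
20 [337. 297. 336.] [446. 413. 258.] [ 0.61  0.66 -0.44]
24 [352. 273. 330.] [489. 356. 252.] [ 0.77  0.47 -0.43]
28 [353. 246. 311.] [498. 291. 219.] [ 0.82  0.25 -0.52]
32 [337. 224. 286.] [471. 239. 169.] [ 0.75  0.08 -0.65]
```

Run:
```python
from ik import *
w=0
o=get_obs(); M0=R.from_euler('xyz',o['tcp_rot']); print('up90 in tool',M0.inv().apply([0,0,.09]).round(3))
st=[('pre',[454,238,140],.08),('pick',[454,238,78],.08),('lift',[454,238,115],.07),('mid',g2w([-140,0,130]),.068),('front',g2w([-140,-168,130]),.068),('doorhi',g2w([38,-168,126]),.068),('door',g2w([38,-168,111]),.068),('out',g2w([-60,-168,111]),.068),('back',g2w([-150,-168,120]),.068),('place',g2w([-150,-168,80]),.068),('h1',g2w([-52,55,175]),.068),('h2',g2w([-52,-225,175]),.068),('h1lo',g2w([-52,55,130]),.068)]
for t in (48,50,53,56):
    print(t)
    for n,P,y in st:
        q,c=ik(P,y,t,flip=True); print(' ',n,'ok' if c<1e-6 else 'NO %.5f'%c,q.round(2))
```

```text
up90 in tool [-0.02  -0.022 -0.085]
48
  pre ok [ 0.52  0.35  2.3   3.98  0.44 -2.05]
  pick ok [ 0.52  0.54  2.35  3.72  0.61 -1.76]
  lift ok [ 0.52  0.43  2.32  3.88  0.51 -1.92]
  mid ok [-0.01  0.33  2.44  3.01  0.47 -1.51]
  front ok [-0.6   0.35  2.39  2.11  0.57 -1.11]
  doorhi ok [-0.35  0.54  1.96  2.01  0.34 -0.75]
  door ok [-0.35  0.57  1.97  2.1   0.36 -0.85]
  out ok [-0.46  0.47  2.22  2.22  0.49 -1.09]
  back ok [-0.63  0.38  2.43  2.16  0.61 -1.19]
  place ok [-0.63  0.52  2.46  2.33  0.72 -1.41]
  h1 NO 0.00273 [ 0.17  0.36  2.19  3.44  0.31 -1.79]
  h2 ok [-0.58  0.36  2.09  1.64  0.46 -0.54]
  h1lo ok [ 0.16  0.43  2.19  3.36  0.32 -1.72]
50
  pre ok [ 0.53  0.37  2.32  3.91  0.5  -1.97]
  pick ok [ 0.53  0.56  2.36  3.69  0.68 -1.72]
  lift ok [ 0.53  0.45  2.34  3.83  0.57 -1.86]
  mid ok [-0.02  0.36  2.46  3.02  0.55 -1.52]
  front ok [-0.62  0.37  2.42  2.17  0.63 -1.19]
  doorhi ok [-0.36  0.55  1.98  2.14  0.38 -0.88]
  door ok [-0.36  0.58  1.99  2.21  0.4  -0.97]
  out ok [-0.47  0.49  2.24  2.29  0.55 -1.16]
  back ok [-0.64  0.4   2.45  2.21  0.67 -1.2
[... 747 characters left out ...]
.38  2.15  1.89  0.55 -0.82]
  h1lo ok [ 0.17  0.47  2.24  3.31  0.5  -1.66]
56
  pre ok [ 0.56  0.44  2.38  3.77  0.7  -1.8 ]
  pick ok [ 0.56  0.64  2.41  3.65  0.9  -1.62]
  lift ok [ 0.56  0.52  2.39  3.73  0.78 -1.73]
  mid ok [-0.02  0.45  2.53  3.04  0.82 -1.55]
  front ok [-0.67  0.45  2.48  2.29  0.83 -1.38]
  doorhi ok [-0.37  0.58  2.04  2.38  0.54 -1.15]
  door ok [-0.37  0.61  2.05  2.42  0.57 -1.2 ]
  out ok [-0.5   0.55  2.3   2.42  0.74 -1.34]
  back ok [-0.69  0.49  2.51  2.31  0.88 -1.45]
  place ok [-0.69  0.66  2.53  2.4   1.01 -1.61]
  h1 ok [ 0.17  0.38  2.24  3.33  0.46 -1.69]
  h2 ok [-0.62  0.4   2.18  2.01  0.62 -0.95]
  h1lo ok [ 0.17  0.5   2.27  3.29  0.61 -1.64]
```

```bash
python3 -m pendant '[[[-0.02,-0.022,-0.085],[0,0,0],0.0918],[[-0.02,-0.022,-0.085],[0,0,0],0.0918],[[-0.02,-0.022,-0.085],[0,0,0],0.0918],[[-0.02,-0.022,-0.085],[0,0,0],0.0918]]'
python3 - <<'E'
from swing import *
q0=get_obs()['joint_positions']; q1,c=ik([454,238,145],.08,50,flip=True); np.save('q0.npy',q0);np.save('q1.npy',q1); print(c,q0.round(2),q1.round(2))
n=30;px=None
for k in range(0,n+1,1):
    x,M=fk(q0+(q1-q0)*k/n,K)
    if px is not None: a=max(a,np.degrees((pM.inv()*M).magnitude())) if k>1 else 0
    px,pM=x,M
    if k%3==0: print(k,x.round(),(x+178*M.apply([0,0,1])).round())
print('max turn/row',a)
rows(q0,q1,n,0,10)
E
```

```text
time: 3.28
tool_pos: [310.9, 155.0, 395.5]
tcp_rot: [-2.893, 0.228, -3.082]
contact_force: [0.3, 0.3, -0.3]
grip_width: 92.0
1.0582990853448854e-18 [ 0.36  0.    2.   -0.36  1.03 -1.07] [ 0.53  0.36  2.32  3.93  0.49 -2.  ]
0 [311. 155. 395.] [352. 114. 227.]
3 [289. 206. 367.] [301. 222. 190.]
6 [275. 255. 356.] [271. 327. 194.]
9 [273. 296. 358.] [271. 413. 224.]
12 [284. 323. 365.] [301. 469. 264.]
15 [304. 334. 367.] [354. 489. 296.]
18 [328. 329. 362.] [414. 475. 307.]
21 [347. 311. 345.] [467. 431. 291.]
24 [356. 285. 317.] [499. 369. 252.]
27 [352. 255. 283.] [499. 301. 195.]
30 [333. 228. 247.] [469. 239. 133.]
max turn/row 7.356425931916809
[[[0.009,0.019,0.005],[-0.11,0.061,0.034],0.0918],[[0.018,0.038,0.009],[-0.218,0.118,0.072],0.0918],[[0.025,0.057,0.01],[-0.324,0.172,0.116],0.0918],[[0.031,0.074,0.01],[-0.428,0.223,0.165],0.0918],[[0.036,0.091,0.008],[-0.53,0.27,0.219],0.0918],[[0.038,0.107,0.005],[-0.628,0.314,0.279],0.0918],[[0.039,0.121,0.001],[-0.722,0.355,0.345],0.0918],[[0.039,0.134,-0.002],[-0.813,0.392,0.416],0.0918],[[0.037,0.146,-0.007],[-0.899,0.425,0.494],0.0918],[[0.034,0.156,-0.01],[-0.981,0.455,0.577],0.0918]]
```

```bash
python3 -m pendant '[[[0.009,0.019,0.005],[-0.11,0.061,0.034],0.0918],[[0.018,0.038,0.009],[-0.218,0.118,0.072],0.0918],[[0.025,0.057,0.01],[-0.324,0.172,0.116],0.0918],[[0.031,0.074,0.01],[-0.428,0.223,0.165],0.0918],[[0.036,0.091,0.008],[-0.53,0.27,0.219],0.0918],[[0.038,0.107,0.005],[-0.628,0.314,0.279],0.0918],[[0.039,0.121,0.001],[-0.722,0.355,0.345],0.0918],[[0.039,0.134,-0.002],[-0.813,0.392,0.416],0.0918],[[0.037,0.146,-0.007],[-0.899,0.425,0.494],0.0918],[[0.034,0.156,-0.01],[-0.981,0.455,0.577],0.0918]]'
cat > nxt.py <<'E'
from swing import *
import sys
q=get_obs()['joint_positions']; q1=np.load('q1.npy'); print(q.round(2))
rows(q,q1,int(sys.argv[1]),0,10)
E
python3 nxt.py 20
```

```text
time: 4.12
tool_pos: [274.2, 306.4, 355.6]
tcp_rot: [2.397, -0.351, 2.771]
contact_force: [-0.6, 0.3, -0.7]
grip_width: 91.6
[ 0.42  0.13  2.12  1.08  0.84 -1.38]
[[[0.0,0.009,0.005],[-0.09,0.011,0.076],0.0918],[[-0.001,0.017,0.009],[-0.178,0.016,0.155],0.0918],[[-0.004,0.024,0.011],[-0.262,0.015,0.237],0.0918],[[-0.008,0.03,0.013],[-0.344,0.009,0.322],0.0918],[[-0.014,0.035,0.014],[-0.422,-0.002,0.409],0.0918],[[-0.021,0.039,0.015],[-0.496,-0.018,0.499],0.0918],[[-0.029,0.04,0.015],[-0.567,-0.039,0.591],0.0918],[[-0.038,0.04,0.015],[-0.633,-0.064,0.686],0.0918],[[-0.047,0.038,0.014],[-0.696,-0.094,0.782],0.0918],[[-0.057,0.034,0.014],[-0.754,-0.127,0.88],0.0918]]
```

```bash
python3 -m pendant '[[[0.0,0.009,0.005],[-0.09,0.011,0.076],0.0918],[[-0.001,0.017,0.009],[-0.178,0.016,0.155],0.0918],[[-0.004,0.024,0.011],[-0.262,0.015,0.237],0.0918],[[-0.008,0.03,0.013],[-0.344,0.009,0.322],0.0918],[[-0.014,0.035,0.014],[-0.422,-0.002,0.409],0.0918],[[-0.021,0.039,0.015],[-0.496,-0.018,0.499],0.0918],[[-0.029,0.04,0.015],[-0.567,-0.039,0.591],0.0918],[[-0.038,0.04,0.015],[-0.633,-0.064,0.686],0.0918],[[-0.047,0.038,0.014],[-0.696,-0.094,0.782],0.0918],[[-0.057,0.034,0.014],[-0.754,-0.127,0.88],0.0918]]'
python3 nxt.py 10
```

```text
time: 4.95
tool_pos: [340.6, 317.0, 347.6]
tcp_rot: [2.14, -0.971, 1.951]
contact_force: [0.1, -0.1, 0.5]
grip_width: 91.9
[ 0.47  0.24  2.22  2.5   0.66 -1.69]
[[[-0.01,0.004,0.0],[-0.067,-0.043,0.088],0.0918],[[-0.022,0.007,-0.0],[-0.133,-0.09,0.176],0.0918],[[-0.034,0.01,-0.002],[-0.196,-0.14,0.263],0.0918],[[-0.047,0.01,-0.005],[-0.258,-0.193,0.351],0.0918],[[-0.061,0.01,-0.009],[-0.317,-0.249,0.438],0.0918],[[-0.075,0.008,-0.013],[-0.375,-0.307,0.525],0.0918],[[-0.089,0.004,-0.019],[-0.431,-0.367,0.613],0.0918],[[-0.102,-0.0,-0.025],[-0.486,-0.427,0.701],0.0918],[[-0.115,-0.007,-0.031],[-0.539,-0.489,0.788],0.0918],[[-0.128,-0.014,-0.039],[-0.591,-0.55,0.876],0.0918]]
```

```bash
python3 -m pendant '[[[-0.01,0.004,0.0],[-0.067,-0.043,0.088],0.0918],[[-0.022,0.007,-0.0],[-0.133,-0.09,0.176],0.0918],[[-0.034,0.01,-0.002],[-0.196,-0.14,0.263],0.0918],[[-0.047,0.01,-0.005],[-0.258,-0.193,0.351],0.0918],[[-0.061,0.01,-0.009],[-0.317,-0.249,0.438],0.0918],[[-0.075,0.008,-0.013],[-0.375,-0.307,0.525],0.0918],[[-0.089,0.004,-0.019],[-0.431,-0.367,0.613],0.0918],[[-0.102,-0.0,-0.025],[-0.486,-0.427,0.701],0.0918],[[-0.115,-0.007,-0.031],[-0.539,-0.489,0.788],0.0918],[[-0.128,-0.014,-0.039],[-0.591,-0.55,0.876],0.0918]]'
python3 - <<'E'
s=open('h.py').read()
s=s.replace("def rel(P,yaw,tilt=np.radians(40)):","def rel(P,yaw,tilt=np.radians(50)):").replace("T,M=target(P,yaw,tilt)\n","T,M=target(P,yaw,tilt); M=M@np.diag([-1,-1,1])\n")
open('h.py','w').write(s)
E
python3 -c "
from h import *
state(); print(get_obs()['joint_positions'].round(2)); rel([454,238,86],.08)"
```

```text
time: 5.78
tool_pos: [332.9, 228.1, 247.0]
tcp_rot: [-3.139, -0.871, 0.08]
contact_force: [0.0, -0.6, -0.1]
grip_width: 91.6
t 5.78 P [454.1 238.2 144.7] g [-157.9  151.9  144.7] z [ 0.763  0.064 -0.644] y [ 0.082 -0.997 -0.002] F [ 0.  -0.6 -0.1] w 91.6
[ 0.52  0.36  2.32  3.92  0.48 -1.99]
shift [-0.0452 -0.0001  0.0376] turn [-0.002  0.001 -0.   ] rows 1.4
```

Exactly in place, in the other wrist branch. Now down and grip.

```bash
python3 -m pendant '[[[-0.023,0,0.019],[0,0,0],0.0918],[[-0.045,0,0.038],[0,0,0],0.0918],[[-0.045,0,0.038],[0,0,0],0.0918],[[-0.045,0,0.038],[0,0,0],0.01],[[-0.045,0,0.038],[0,0,0],0.01],[[-0.045,0,0.038],[0,0,0],0.01],[[-0.045,0,0.038],[0,0,0],0.01],[[-0.045,0,0.038],[0,0,0],0.01],[[-0.045,0,0.038],[0,0,0],0.01],[[-0.045,0,0.038],[0,0,0],0.01]]'
python3 -c "
from h import *
state(); rel([455,238,131],.068)"
```

```text
time: 6.62
tool_pos: [335.3, 229.0, 191.2]
tcp_rot: [-3.139, -0.883, 0.084]
contact_force: [-0.3, -0.3, 0.0]
grip_width: 49.7
t 6.62 P [457.7 239.8  90.3] g [-154.2  153.2   90.3] z [ 0.77   0.068 -0.635] y [ 0.086 -0.996 -0.002] F [-0.3 -0.3  0. ] w 49.7
shift [ 0.0313 -0.0009 -0.028 ] turn [-0.015 -0.011  0.011] rows 1.0
```

```bash
python3 -m pendant '[[[0,0,0],[0,0,0],0.01],[[0,0,0],[0,0,0],0.01],[[0,0,0],[0,0,0],0.01],[[0,0,0],[0,0,0],0.01]]'
python3 -c "
from h import *
state(); print(get_obs()['joint_positions'].round(3)); rel([457,239,135],.068)"
```

```text
time: 6.95
tool_pos: [335.3, 229.1, 190.7]
tcp_rot: [-3.14, -0.883, 0.085]
contact_force: [-2.1, -0.2, 5.6]
grip_width: 37.7
t 6.95 P [457.6 239.8  89.7] g [-154.3  153.2   89.7] z [ 0.769  0.067 -0.635] y [ 0.086 -0.996 -0.001] F [-2.1 -0.2  5.6] w 37.7
[ 0.524  0.533  2.357  3.703  0.661 -1.742]
shift [ 0.0362 -0.0017 -0.0293] turn [-0.015 -0.01   0.011] rows 1.1
```

```bash
python3 -m pendant '[[[0.02,0,-0.016],[-0.007,0,0.005],0.01],[[0.036,-0.002,-0.03],[-0.015,0,0.011],0.01],[[0.044,-0.002,-0.036],[-0.015,0,0.011],0.01],[[0.044,-0.002,-0.036],[-0.015,0,0.011],0.01]]'
python3 -c "
from h import *
state(); rel(g2w([-110,-168,143]),.068,np.radians(50.5))"
```

```text
time: 7.28
tool_pos: [335.4, 231.2, 248.7]
tcp_rot: [-3.139, -0.884, 0.066]
contact_force: [0.4, 0.6, -2.1]
grip_width: 37.9
t 7.28 P [458.  239.7 147.9] g [-153.9  153.1  147.9] z [ 0.771  0.053 -0.634] y [ 0.068 -0.998 -0.001] F [ 0.4  0.6 -2.1] w 37.9
shift [0.0249 0.3209 0.0368] turn [-0.001 -0.002 -0.001] rows 7.8
```

```bash
python3 -m pendant '[[[0.0025,0.032,0.0037],[0,0,0],0.01],[[0.005,0.064,0.0074],[0,0,0],0.01],[[0.0075,0.096,0.011],[0,0,0],0.01],[[0.01,0.128,0.0147],[0,0,0],0.01],[[0.0125,0.16,0.0184],[0,0,0],0.01],[[0.015,0.193,0.022],[0,0,0],0.01],[[0.0175,0.225,0.0258],[0,0,0],0.01],[[0.02,0.257,0.0294],[0,0,0],0.01],[[0.0225,0.289,0.033],[0,0,0],0.01],[[0.025,0.321,0.0368],[0,0,0],0.01]]'
python3 -c "
from h import *
state(); print(get_obs()['joint_positions'].round(2)); rel(g2w([-110,-168,139]),.068,np.radians(50.5))
c=snap('scene','s2')
cv2.imwrite('pics/s2c.png',cv2.resize(c['color'][180:420,240:500],None,fx=2.5,fy=2.5,interpolation=cv2.INTER_CUBIC)[:,:,::-1])"
```

```text
time: 8.12
tool_pos: [400.3, -88.0, 241.8]
tcp_rot: [-3.137, -0.877, 0.064]
contact_force: [0.6, 1.5, -3.0]
grip_width: 37.9
t 8.12 P [522.3 -79.4 140.1] g [-111.5 -169.6  140.1] z [ 0.767  0.054 -0.64 ] y [ 0.068 -0.998 -0.003] F [ 0.6  1.5 -3. ] w 37.9
[-0.57  0.37  2.34  2.14  0.57 -1.09]
shift [-0.0006 -0.0019  0.0019] turn [-0.002  0.004 -0.003] rows 0.1
```

View pics/s2c.png

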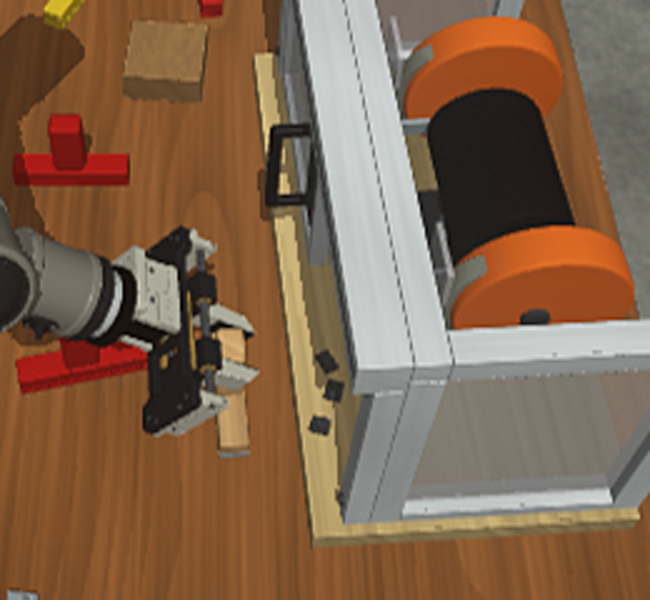

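Scraper held upright with the grip at about (232,345) in the crop; the chips are still at (326,361), (333,390), (319,425). Reaching in.

```bash
python3 -c "
from h import *
rel(g2w([37,-169,138]),.068,np.radians(50.5)); rel(g2w([37,-169,121.5]),.068,np.radians(50.5))"
```

```text
shift [ 0.0908 -0.0084  0.1146] turn [ 0.006  0.003 -0.004] rows 3.5
shift [ 0.0781 -0.0084  0.1251] turn [ 0.006  0.003 -0.004] rows 3.5
```

```bash
python3 -c "
from h import *
state();rel(g2w([37,-169,139]),.068,np.radians(50.5))"
```

```text
t 8.17 P [524.8 -86.9 140.9] g [-109.5 -177.3  140.9] z [ 0.769  0.047 -0.638] y [ 0.061 -0.998  0.001] F [ 3.4 -8.6 -2.5] w 37.8
shift [ 0.0916 -0.0084  0.1139] turn [ 0.006  0.003 -0.004] rows 3.5
```

```bash
python3 -m pendant '[[[0,0,0],[0,0,0],0.01],[[0,0,0],[0,0,0],0.01],[[0,0,0],[0,0,0],0.01]]'; python3 -c "
from h import *
state();rel(g2w([37,-169,139]),.068,np.radians(50.5))"
```

```text
time: 8.42
tool_pos: [400.4, -85.2, 242.3]
tcp_rot: [-3.138, -0.879, 0.066]
contact_force: [-0.5, 0.2, -2.7]
grip_width: 37.7
t 8.42 P [522.6 -76.6 140.8] g [-111.  -166.8  140.8] z [ 0.768  0.054 -0.638] y [ 0.069 -0.998 -0.002] F [-0.5  0.2 -2.7] w 37.7
shift [0.0926 0.002  0.1151] turn [-0.002  0.003 -0.001] rows 3.5
```

Settled (it had swung briefly at the stop). Reach in, with a few rows of settling.

```bash
python3 -m pendant '[[[0.0132,0,0.0164],[0,0,0],0.01],[[0.0265,0.001,0.0329],[0,0,0],0.01],[[0.0397,0.001,0.0493],[0,0,0],0.01],[[0.0529,0.001,0.0658],[0,0,0],0.01],[[0.0661,0.002,0.0822],[0,0,0],0.01],[[0.0794,0.002,0.0987],[0,0,0],0.01],[[0.0926,0.002,0.1151],[0,0,0],0.01],[[0.0926,0.002,0.1151],[0,0,0],0.01],[[0.0926,0.002,0.1151],[0,0,0],0.01]]'; python3 -c "
from h import *
state();print(get_obs()['joint_positions'].round(2));rel(g2w([37,-169,122]),.068,np.radians(50.5))"
```

```text
time: 9.17
tool_pos: [548.6, -75.8, 240.7]
tcp_rot: [-3.14, -0.88, 0.071]
contact_force: [-0.9, 0.3, -3.4]
grip_width: 38.1
t 9.17 P [670.9 -66.9 139.4] g [  37.6 -167.3  139.4] z [ 0.769  0.056 -0.637] y [ 0.072 -0.997 -0.001] F [-0.9  0.3 -3.4] w 38.1
[-0.36  0.52  1.98  2.08  0.38 -0.82]
shift [-0.014   0.0012  0.0106] turn [-0.004  0.001  0.002] rows 0.4
```

```bash
python3 -m pendant '[[[-0.007,0.001,0.006],[0,0,0],0.01],[[-0.0142,0.001,0.0108],[-0.003,0,0],0.01],[[-0.0142,0.001,0.0108],[-0.003,0,0],0.01],[[-0.0142,0.001,0.0108],[-0.003,0,0],0.01]]'; python3 -c "
from h import *
state();rel(g2w([-52,-169,121.5]),.068,np.radians(50.5));rel(g2w([37,-169,121.5]),.068,np.radians(50.5))"
```

```text
time: 9.5
tool_pos: [547.1, -78.4, 223.1]
tcp_rot: [3.14, -0.879, 0.067]
contact_force: [0.2, 0.5, -3.6]
grip_width: 37.9
t 9.5 P [669.3 -70.3 121.7] g [  35.8 -170.5  121.7] z [ 0.769  0.051 -0.638] y [ 0.066 -0.998  0.001] F [ 0.2  0.5 -3.6] w 37.9
shift [-0.0565 -0.0011 -0.0675] turn [ 0.002  0.002 -0.   ] rows 2.1
shift [ 0.0003 -0.0013  0.001 ] turn [ 0.002  0.002 -0.   ] rows 0.0
```

```bash
python3 -m pendant '[[[-0.0057,0,-0.0068],[0,0,0],0.01],[[-0.0113,0,-0.0135],[0,0,0],0.01],[[-0.017,0,-0.0203],[0,0,0],0.01],[[-0.0226,0,-0.027],[0,0,0],0.01],[[-0.0283,0,-0.0338],[0,0,0],0.01],[[-0.0339,-0.001,-0.0405],[0,0,0],0.01],[[-0.0396,-0.001,-0.0473],[0,0,0],0.01],[[-0.0452,-0.001,-0.054],[0,0,0],0.01],[[-0.0509,-0.001,-0.0608],[0,0,0],0.01],[[-0.0565,-0.001,-0.0675],[0,0,0],0.01]]'; python3 -c "
from h import *
state()
rel(g2w([-60,-169,128]),.068,np.radians(50.5))
c=snap('top','t3')
cv2.imwrite('pics/t3c.png',cv2.resize(c['color'][185:305,315:475],None,fx=5,fy=5,interpolation=cv2.INTER_CUBIC)[:,:,::-1])"
```

```text
time: 10.33
tool_pos: [459.3, -84.2, 223.0]
tcp_rot: [3.138, -0.882, 0.068]
contact_force: [0.0, -0.5, -3.2]
grip_width: 38.0
t 10.33 P [581.8 -76.4 121.9] g [ -52.  -170.7  121.9] z [ 0.77   0.049 -0.636] y [ 0.065 -0.998  0.002] F [ 0.  -0.5 -3.2] w 38.0
shift [-0.0004 -0.0011 -0.0101] turn [ 0.003 -0.     0.   ] rows 0.2
```

View pics/t3c.png

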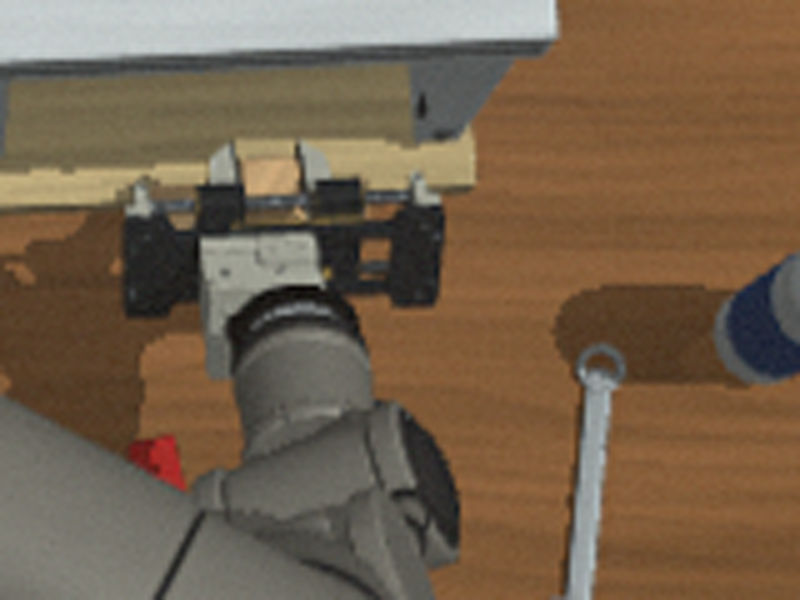

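The doorway board is clear of chips in crop (0–410, 65–190). The fallen ones must be hidden under the gripper. Lift and carry the scraper back to its original free spot.

```bash
python3 -m pendant '[[[0.012,0,-0.014],[0,0,0],0.01],[[0.024,0,-0.028],[0,0,0],0.01],[[0.024,0,-0.028],[0,0,0],0.01],[[0.024,0,-0.028],[0,0,0],0.01]]'; python3 -c "
from h import *
state();rel([457.6,239.8,148],.068,np.radians(50.5))"
```

```text
time: 10.72
tool_pos: [453.9, -84.6, 260.0]
tcp_rot: [3.136, -0.884, 0.07]
contact_force: [0.0, -0.4, -2.8]
grip_width: 38.0
t 10.72 P [576.6 -76.9 159.1] g [ -57.1 -170.9  159.1] z [ 0.772  0.048 -0.634] y [ 0.065 -0.998  0.004] F [ 0.  -0.4 -2.8] w 38.0
shift [-0.0694 -0.3232 -0.0695] turn [ 0.004 -0.002  0.001] rows 8.1
```

```bash
python3 -m pendant '[[[-0.007,-0.032,-0.007],[0,0,0],0.01],[[-0.014,-0.065,-0.014],[0,0,0],0.01],[[-0.021,-0.097,-0.021],[0,0,0],0.01],[[-0.028,-0.129,-0.028],[0,0,0],0.01],[[-0.035,-0.162,-0.035],[0,0,0],0.01],[[-0.042,-0.194,-0.042],[0,0,0],0.01],[[-0.049,-0.226,-0.049],[0,0,0],0.01],[[-0.056,-0.258,-0.056],[0,0,0],0.01],[[-0.063,-0.291,-0.063],[0,0,0],0.01],[[-0.0694,-0.323,-0.0695],[0.003,0,0],0.01]]'
python3 -m pendant '[[[0,0,0],[0,0,0],0.01],[[0,0,0],[0,0,0],0.01],[[0,0,0],[0,0,0],0.01],[[0,0,0],[0,0,0],0.01]]'
python3 -c "
from h import *
state();rel([457.6,239.8,91],.068,np.radians(50.5));c=snap('scene','s4');snap('top','t4')
cv2.imwrite('pics/s4c.png',cv2.resize(c['color'][200:400,290:490],None,fx=3,fy=3,interpolation=cv2.INTER_CUBIC)[:,:,::-1])"
```

```text
time: 11.55
tool_pos: [343.0, 211.2, 248.9]
tcp_rot: [3.137, -0.88, 0.069]
contact_force: [2.4, -0.5, -2.5]
grip_width: 37.7
time: 11.88
tool_pos: [344.3, 209.5, 249.7]
tcp_rot: [3.139, -0.882, 0.068]
contact_force: [0.2, -1.2, -2.1]
grip_width: 37.9
t 11.88 P [466.9 217.3 148.6] g [-146.6  130.2  148.6] z [ 0.771  0.05  -0.635] y [ 0.066 -0.998  0.002] F [ 0.2 -1.2 -2.1] w 37.9
shift [-0.0493 -0.0227  0.0306] turn [ 0.003 -0.001 -0.   ] rows 1.5
```

View pics/s4c.png

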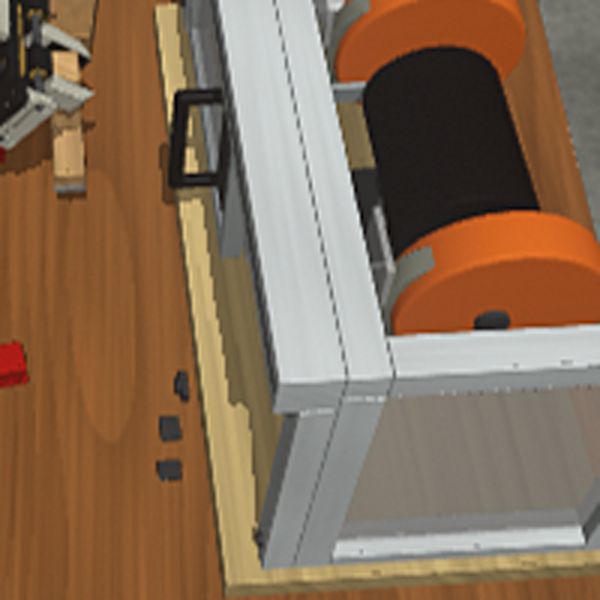

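Chips are on the bench at crop (182,386), (170,428) and (169,469), in front of the board. Now set the scraper down.

```bash
python3 -m pendant '[[[-0.012,0,0.01],[0,0,0],0.01],[[-0.024,0,0.02],[0,0,0],0.01],[[-0.036,0,0.0295],[0,0,0],0.01],[[-0.044,0,0.0363],[0,0,0],0.01],[[-0.044,0,0.0363],[0,0,0],0.01],[[-0.044,0,0.0363],[0,0,0],0.01]]'; python3 -c "
from h import *
state(); s=load('scene0');c=load('s4');B=lambda u,v:(290+u/3-.33,200+v/3-.33)
for p in [(182,386),(170,428),(169,469)]: print(w2g(onz(c,*B(*p),8)).round())"
```

```text
time: 12.48
tool_pos: [344.6, 209.6, 192.8]
tcp_rot: [3.14, -0.882, 0.067]
contact_force: [-0.2, 0.0, -2.2]
grip_width: 37.9
t 12.48 P [467.1 217.4  91.8] g [-146.4  130.3   91.8] z [ 0.77   0.05  -0.636] y [ 0.065 -0.998  0.001] F [-0.2  0.  -2.2] w 37.9
[ -59. -127.    8.]
[ -73. -167.    8.]
[ -78. -206.    8.]
```

```bash
python3 -m pendant '[[[-0.0016,0,0.0013],[0,0,0],0.01],[[-0.0016,0,0.0013],[0,0,0],0.01],[[-0.0016,0,0.0013],[0,0,0],0.0918],[[-0.0016,0,0.0013],[0,0,0],0.0918],[[-0.0016,0,0.0013],[0,0,0],0.0918],[[-0.0016,0,0.0013],[0,0,0],0.0918],[[-0.0016,0,0.0013],[0,0,0],0.0918],[[-0.0016,0,0.0013],[0,0,0],0.0918]]'
python3 -m pendant '[[[0.01,0,-0.008],[0,0,0],0.0918],[[0.025,0,-0.02],[0,0,0],0.0918],[[0.045,0,-0.037],[0,0,0],0.0918],[[0.056,0,-0.046],[0,0,0],0.0918],[[0.056,0,-0.046],[0,0,0],0.0918],[[0.056,0,-0.046],[0,0,0],0.0918]]'
python3 - <<'E'
from ik import *
state(); print(get_obs()['joint_positions'].round(2))
for t in (50,53,56,60):
  for n,P in [('a',g2w([-120,75,170])),('h1',g2w([-52,70,165])),('h1',g2w([-52,20,165])),('hm',g2w([-52,-100,165])),('h2',g2w([-52,-210,165]))]:
    q,c=ik(P,.068,t,flip=True); print(t,n,'ok' if c<1e-6 else 'NO %.5f'%c,q.round(2))
E
```

```text
time: 13.15
tool_pos: [344.2, 210.5, 191.2]
tcp_rot: [3.141, -0.884, 0.068]
contact_force: [-0.5, 0.6, -1.1]
grip_width: 73.1
time: 13.65
tool_pos: [344.1, 210.5, 264.2]
tcp_rot: [-3.14, -0.886, 0.066]
contact_force: [0.5, -0.9, -1.1]
grip_width: 91.9
t 13.65 P [466.9 218.8 163.6] g [-146.5  131.7  163.6] z [ 0.773  0.052 -0.633] y [ 0.067 -0.998 -0.001] F [ 0.5 -0.9 -1.1] w 91.9
[ 0.46  0.31  2.31  3.91  0.44 -2.03]
50 a ok [ 0.25  0.28  2.31  3.58  0.34 -1.86]
50 h1 NO 0.00015 [ 0.21  0.37  2.18  3.51  0.31 -1.84]
50 h1 NO 0.00011 [ 0.06  0.36  2.21  3.13  0.31 -1.56]
50 hm ok [-0.28  0.34  2.22  2.32  0.37 -1.02]
50 h2 ok [-0.56  0.38  2.14  1.85  0.49 -0.75]
53 a ok [ 0.26  0.3   2.35  3.5   0.45 -1.78]
53 h1 ok [ 0.21  0.38  2.2   3.45  0.38 -1.77]
53 h1 ok [ 0.06  0.37  2.24  3.13  0.39 -1.56]
53 hm ok [-0.29  0.36  2.25  2.45  0.46 -1.16]
53 h2 ok [-0.57  0.4   2.17  1.99  0.55 -0.9 ]
56 a ok [ 0.27  0.33  2.38  3.45  0.56 -1.73]
56 h1 ok [ 0.21  0.41  2.23  3.4   0.49 -1.72]
56 h1 ok [ 0.06  0.39  2.27  3.13  0.5  -1.57]
56 hm ok [-0.3   0.39  2.28  2.54  0.56 -1.26]
56 h2 ok [-0.59  0.42  2.2   2.1   0.62 -1.03]
60 a ok [ 0.27  0.38  2.42  3.41  0.72 -1.67]
60 h1 ok [ 0.22  0.45  2.27  3.36  0.63 -1.67]
60 h1 ok [ 0.06  0.43  2.31  3.13  0.65 -1.57]
60 hm ok [-0.32  0.43  2.33  2.61  0.7  -1.35]
60 h2 ok [-0.61  0.46  2.24  2.2   0.74 -1.16]
```

```bash
python3 -c "
from h import *
rel(g2w([-120,90,170]),.068,np.radians(56))"
```

```text
shift [0.0072 0.0417 0.0171] turn [ 0.     0.092 -0.001] rows 1.1
```

```bash
python3 -m pendant '[[[0.0036,0.021,0.0085],[0,0.046,0],0.0],[[0.0072,0.042,0.0171],[0,0.092,0],0.0],[[0.0072,0.042,0.0171],[0,0.092,0],0.0],[[0.0072,0.042,0.0171],[0,0.092,0],0.0],[[0.0072,0.042,0.0171],[0,0.092,0],0.0],[[0.0072,0.042,0.0171],[0,0.092,0],0.0],[[0.0072,0.042,0.0171],[0,0.092,0],0.0],[[0.0072,0.042,0.0171],[0,0.092,0],0.0]]'
python3 -c "
from h import *
state(); rel(g2w([-52,75,162]),.068,np.radians(56))"
```

```text
time: 14.32
tool_pos: [364.4, 170.3, 258.3]
tcp_rot: [3.141, -0.975, 0.069]
contact_force: [0.6, 0.6, 0.1]
grip_width: 43.3
t 14.32 P [495.8 179.3 169.1] g [-120.4   90.3  169.1] z [ 0.826  0.056 -0.561] y [ 0.068 -0.998  0.   ] F [0.6 0.6 0.1] w 43.3
shift [0.0321 0.0153 0.0606] turn [-0.     0.002  0.   ] rows 1.7
```

```bash
python3 -m pendant '[[[0.008,0.004,0.015],[0,0,0],0.0],[[0.016,0.008,0.03],[0,0,0],0.0],[[0.024,0.012,0.045],[0,0,0],0.0],[[0.032,0.015,0.0606],[0,0,0],0.0],[[0.032,0.015,0.0606],[0,0,0],0.0],[[0.032,0.015,0.0606],[0,0,0],0.0],[[0.032,0.015,0.0606],[0,0,0],0.0]]'
python3 -c "
from h import *
state(); c=snap('scene','s5')
cv2.imwrite('pics/s5c.png',cv2.resize(c['color'][200:400,290:490],None,fx=3,fy=3,interpolation=cv2.INTER_CUBIC)[:,:,::-1])"
```

```text
time: 14.9
tool_pos: [432.7, 159.6, 250.6]
tcp_rot: [3.141, -0.974, 0.069]
contact_force: [-0.3, 0.5, 0.0]
grip_width: 1.0
t 14.9 P [563.9 168.5 161.2] g [-53.1  74.8 161.2] z [ 0.825  0.056 -0.562] y [ 0.068 -0.998  0.   ] F [-0.3  0.5  0. ] w 1.0
```

View pics/s5c.png

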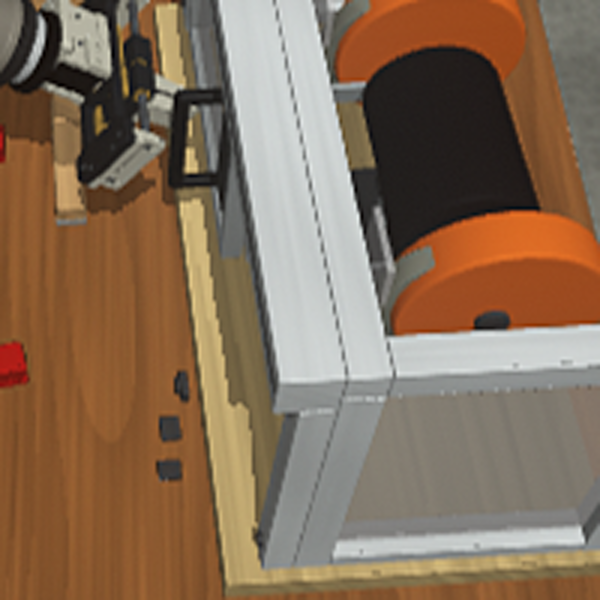

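Fingers are closed beside the handle bar at crop (175,95), on its +y side. Push it along gently.

```bash
python3 -m pendant '[[[0,0.007,0],[0,0,0],0.0],[[0,0.014,0],[0,0,0],0.0],[[0,0.021,0],[0,0,0],0.0],[[0,0.028,0],[0,0,0],0.0],[[0,0.038,0],[0,0,0],0.0],[[0,0.05,0],[0,0,0],0.0],[[0,0.064,0],[0,0,0],0.0],[[0,0.078,0],[0,0,0],0.0],[[0,0.092,0],[0,0,0],0.0],[[0,0.106,0],[0,0,0],0.0]]'
python3 -m pendant '[[[0,0.014,0],[0,0,0],0.0],[[0,0.028,0],[0,0,0],0.0],[[0,0.042,0],[0,0,0],0.0],[[0,0.056,0],[0,0,0],0.0],[[0,0.07,0],[0,0,0],0.0],[[0,0.084,0],[0,0,0],0.0],[[0,0.098,0],[0,0,0],0.0],[[0,0.11,0],[0,0,0],0.0],[[0,0.12,0],[0,0,0],0.0],[[0,0.128,0],[0,0,0],0.0]]'
python3 -c "
from h import *
state(); rel(g2w([-52,-215,162]),.068,np.radians(56))"
```

```text
time: 15.78
tool_pos: [439.9, 54.0, 250.9]
tcp_rot: [3.14, -0.975, 0.071]
contact_force: [1.1, 4.5, -1.5]
grip_width: 0.3
time: 16.62
tool_pos: [448.8, -73.6, 250.9]
tcp_rot: [3.141, -0.975, 0.07]
contact_force: [2.1, 4.9, 0.5]
grip_width: 0.3
t 16.62 P [580.1 -64.4 161.7] g [ -52.8 -158.6  161.7] z [ 0.826  0.057 -0.561] y [ 0.069 -0.998  0.   ] F [2.1 4.9 0.5] w 0.3
shift [0.0003 0.0562 0.0004] turn [-0.001  0.002  0.001] rows 1.3
```

```bash
python3 -m pendant '[[[0,0.007,0],[0,0,0],0.0],[[0,0.014,0],[0,0,0],0.0],[[0,0.021,0],[0,0,0],0.0],[[0,0.028,0],[0,0,0],0.0],[[0,0.035,0],[0,0,0],0.0],[[0,0.040,0],[0,0,0],0.0],[[0,0.044,0],[0,0,0],0.0],[[0,0.047,0],[0,0,0],0.0],[[0,0.050,0],[0,0,0],0.0]]'
python3 -c "
from h import *
state()"
```

```text
time: 17.37
tool_pos: [452.5, -123.7, 250.9]
tcp_rot: [3.141, -0.975, 0.068]
contact_force: [-0.8, 3.8, 1.1]
grip_width: 0.4
t 17.37 P [ 583.9 -114.8  161.7] g [ -52.5 -209.1  161.7] z [ 0.826  0.056 -0.561] y [ 0.068 -0.998  0.   ] F [-0.8  3.8  1.1] w 0.4
```

Still sliding freely; creep on until the stop is felt.

```bash
for i in 1 2 3 4 5; do python3 -m pendant '[[[0,0.002,0],[0,0,0],0.0],[[0,0.004,0],[0,0,0],0.0]]' | grep -E 'pos|force'; done
```

```text
tool_pos: [452.9, -128.0, 250.9]
contact_force: [-0.9, 2.6, 0.3]
tool_pos: [453.2, -132.0, 250.9]
contact_force: [-1.6, 3.5, 1.0]
tool_pos: [453.1, -133.8, 250.7]
contact_force: [-3.4, 20.9, 3.4]
tool_pos: [452.9, -135.2, 250.6]
contact_force: [-4.2, 35.6, 6.8]
tool_pos: [452.8, -136.5, 250.4]
contact_force: [-5.3, 48.3, 10.1]
```

The stop was felt: force rose from about 3.5 to 48 N at P gy ≈ -220. Back off and retreat.

```bash
python3 -m pendant '[[[0,-0.006,0],[0,0,0],0.0],[[0,-0.015,0],[0,0,0],0.0],[[0,-0.03,0],[0,0,0],0.0],[[-0.005,-0.04,-0.02],[0,0,0],0.0],[[-0.005,-0.04,-0.05],[0,0,0],0.0],[[0.0,-0.04,-0.08],[0,0,0],0.0],[[0.02,-0.04,-0.1],[0,0,0],0.0],[[0.03,-0.04,-0.11],[0,0,0],0.0],[[0.03,-0.04,-0.11],[0,0,0],0.0],[[0.03,-0.04,-0.11],[0,0,0],0.0]]'
python3 -c "
from h import *
state(); c=snap('scene','s6'); snap('top','t6')
cv2.imwrite('pics/s6c.png',cv2.resize(c['color'][180:480,220:500],None,fx=2,fy=2,interpolation=cv2.INTER_CUBIC)[:,:,::-1])
t=load('t6');cv2.imwrite('pics/t6c.png',cv2.resize(t['color'][165:325,185:505],None,fx=2.5,fy=2.5,interpolation=cv2.INTER_CUBIC)[:,:,::-1])
"
```

```text
time: 19.03
tool_pos: [377.4, -109.5, 338.2]
tcp_rot: [3.136, -0.978, 0.07]
contact_force: [0.2, 0.4, -0.6]
grip_width: 0.4
t 19.03 P [ 508.9 -101.1  249.4] g [-126.3 -190.4  249.4] z [ 0.828  0.053 -0.559] y [ 0.066 -0.998  0.003] F [ 0.2  0.4 -0.6] w 0.4
```

View pics/s6c.png

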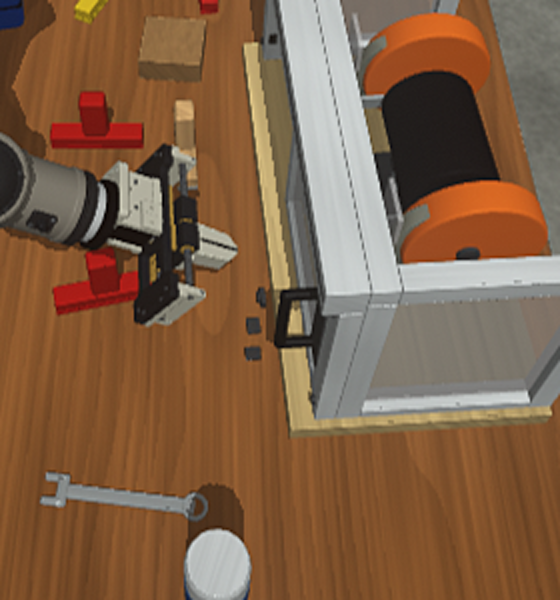

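View pics/t6c.png

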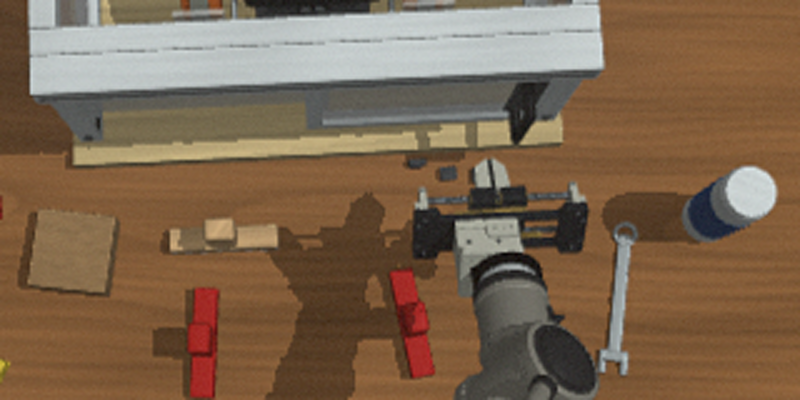

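Door is at the frame post, with the handle bar at scene crop (282,318). Chips sit on the bench at (262,297), (253,325), (253,352), the scraper stands clear at (185,145), and the bystanders look in place. One numeric check, then hand in.

Run:
```python
from h import *
from plant import close_job
c=load('s6');a=load('scene0');B=lambda u,v:(220+u/2-.25,180+v/2-.25)
print('bar bottom g',w2g(onz(c,*B(282,343),115)).round(),'bar top g',w2g(onz(c,*B(284,294),235)).round())
for p in [(262,297),(253,325),(253,352)]: print('chip g',w2g(onz(c,*B(*p),8)).round())
d=np.abs(c['color'].astype(int)-a['color']).sum(2)
print('change can/wrench',d[410:480,235:350].mean().round(1),'box',d[185:222,287:325].mean().round(1))
state(); print(close_job())
```

```text
bar bottom g [ -51. -244.  115.] bar top g [ -56. -242.  235.]
chip g [ -57. -126.    8.]
chip g [ -73. -167.    8.]
chip g [ -77. -205.    8.]
change can/wrench 3.2 box 3.2
t 19.13 P [ 508.6 -100.4  247.5] g [-126.6 -189.6  247.5] z [ 0.826  0.055 -0.561] y [ 0.067 -0.998 -0.   ] F [ 0.1 -0.  -0.4] w 0.5
the job is handed in; nothing more can be done
None
```

I drew all three chips out onto the bench with the beech scraper, set the scraper back down, and pushed the door closed. I handed the job in at 19.1 s; it reports no verdict.

**Last checks**
- **Chips:** they lie on the bench at guard x of about -57, -73 and -77 mm, clear of the board's edge at -42 mm. I saw no finger contact with a chip in the images, but I had no direct reading of it.
- **Scraper:** it stands upright and released in front of the guard, about 20 mm from where it started.
- **Door:** I pushed at about 0.17 m/s and crept the last few millimetres until the force rose to 48 N at the frame. The handle bar then measured guard y of about -243 mm, against -245 mm when fully closed, so the opening is about 2 mm, within measurement error.
- **Bystanders:** the image areas around the spray can, wrench and box showed no change from the start.
- **Arm:** it ended clear of everything, with a contact force of about 0.4 N.

**What went wrong on the way:** my first descent to the scraper stopped at the joint 4 and 5 limits, above the block and without touching anything. I fitted the arm's kinematics from its logged poses and switched to another wrist posture, leaning about 50 degrees. After that there were no limit problems.

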